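Park the scissors under the blade guard

TASK

Put the scissors away safely: slide their blades, points first, through the open front of the low metal blade guard on the bench until at least three quarters of the blades' length is covered. Leave the scissors lying flat on the bench with the finger loops outside, and leave the roll of tape where it stands.

Things in the scene. Friction and masses are not known exactly. Their poses are not given: they have to be found in the camera images.
- scissors_waist (a point): Scissors lying flat, 199 mm long, 100 mm wide over the two finger loops, 10 mm thick. This point: middle of the narrow waist between loops and blades, where the handle shanks meet (11 mm thick, about 22 mm wide), 5 mm above the bench; pinch here from above, across the length. Its x axis points within 5 degrees along the scissors to the blade points, z up.
- scissors_tip (a point): The same scissors: midway between the two blade points (19 mm apart), 113 mm ahead of the waist point, 4 mm above the bench when they lie flat. The line from scissors_waist to it is the blades' direction. Blades: about 95 mm long from the pivot screw, together at most 27 mm wide.
- guard: Blade guard: pale grey sheet-metal tunnel fixed to the bench: 100 mm long, 86 wide, 39 high (41 at its rolled front edge), roof, side walls and back closed, no floor, flanges 21 mm out each side. The mouth faces roughly to the robot, 80 mm wide, 34 high; 97 mm deep inside. Origin: on the bench in the middle of the mouth; x points into the guard, y to its left, z up.
- tape_mid (a point): Roll of white tape standing on end on the bench behind the scissors, 55 mm across, 50 mm high; this point is its centre, 25 mm above the bench. To its right stands the tall cabinet (0.69 m high): its front is about 0.57 m ahead of the robot's base, its left side about 0.05 m left of the robot's middle line. Keep the arm clear of it.

How it is judged (in metres and radians):
At the end, for the whole second after the job is handed in: The scissors lie flat on the bench (within 10 degrees), released and at rest, with the midpoint of the blade points 65 mm or more behind the guard's mouth, between its side walls and under its roof; the tape roll is within 30 mm of where it stood (x of scissors_tip in the frame of guard between 0.065 and 0.105 m and y of scissors_tip in the frame of guard between -0.04 and 0.04 m and height (world z) of scissors_tip below 0.02 m and height (world z) of scissors_waist below 0.015 m and angle between scissors_waist's own z axis and vertical below 0.17 rad and linear speed of scissors below 0.02 m/s and distance of tape_mid from where it was at the start of the episode below 0.03 m); the robot touches nothing.
It fails at once if the roll of tape is pushed or lifted more than 30 mm from its place (distance of tape_mid from where it was at the start of the episode above 0.03 m).
It also fails if it takes over 48 s, if anything falls off the work surface, if the arm or the gripper's body presses on something with over 40 N, if the wrist force passes 120 N, or if a joint passes its speed limit or range.

ROBOT

A 6-joint arm with a two-finger parallel gripper is mounted at the origin on a cart in front of the work surface, level with it; the furniture and walls round the work are solid. World frame = base frame: x ahead of the robot, y to its left, z up, the work surface at z = 0. Lengths are in mm, angles in rad, forces in N, time in s.
With the tool pointing down it reaches from about 325 to 875 mm from the base axis. Payload 4.4 kg.
Tool frame: the origin (TCP) lies midway between the tips of the shut fingers; the grasp point (between the pads) lies 19 mm behind it (arm.hold_point_z is the distance from the TCP to the grasp point, in mm); z points along the fingers, y is the line along which they close (so a half turn about z gives the same grasp; the last joint's range is limited). The gripper opens to 85 mm and grips with 20 to 120 N. Pads are 22 mm wide; open, the fingers measure 114 mm over their backs; the gripper's body (76 mm by 85 mm) begins 54 mm behind the grasp point. The pads swing forward as they close: fully open they stand 13 mm farther back than shut.
Start: joints at [0.957, 0.207, 1.542, -0, 1.393, -0.15], TCP at [257.236, 514.254, 231.282] pointing down, gripper open.
Joint ranges: [-2.73, 2.73], [-0.86, 2.22], [0.23, 2.46], [-1.11, 4.25], [0.08, 2.63], [-2.82, 2.82]. Speed limits (rad/s): [2.79, 2.79, 3.14, 3.14, 3.14, 3.14].

INTERFACE

Orientations are given as a unit quaternion [x, y, z, w].
In Python, from plant import telemetry, vision, job, arm gives the robot as it stands. The module is installed in compiled form; this text tells all that it offers.
- The arm moves only by the tool arm_command, never from a script. Its argument "series" is a list that holds one entry, the list of rows, each a list of 6 numbers: the shift along the world's x, y, z in cm, then the turn, a rotation vector about the world's x, y, z in degrees. In form: [[[dx, dy, dz, wx, wy, wz], ...]]. A call has 1 to 10 rows; each row is the pose to reach, as a shift and turn from the pose commanded when the call began; what a row does not reach only later rows make up. A row lasts 1/12 s, in which the tool goes at most 41.7 mm and 7.16 degrees, less where a joint would pass 70% of its speed; a pose out of reach is approached as far as the arm can. A call with a gripper value outside its range is refused whole. "fingers" is the opening, from -1 (shut) to 1 (fully open), set as the call begins (left out, the last holds). The fingers move at their own pace and stop on an object; "force" is the grip in N (left out, the last holds). Time passes only in rows, so rows that repeat a pose let the fingers close. It gives the time, the measured TCP pose, the force, the opening and the grip force at its end, in the units of the state.
- telemetry.get_state(): the state, without advancing time (a new reading comes with each control period).
- vision.grab_frame(name): name is "scene" or "top" or "wrist"; returns a dict with "frame" (384x512x3 uint8, blue, green, red), "depth" (384x512 float32, mm along the optical axis (not along the pixel's ray), 0 where there is no reading), "camera_matrix" (3x3 intrinsics, pixels), "k1" (the pictures are not rectified: a ray, as slopes to the right and down, at radius r is drawn at 1 + k1 r^2 times it, then the intrinsics apply), "eye" and "attitude" of the camera in the world. Camera axes: x right, y up, looking along -z (the intrinsics and any distortion apply to the point x, -y, -z); pixel columns grow to the right and rows downward; lengths in mm; the calibration is good to about 2 mm. A picture is of the moment at which its call begins.
- job.sign_off(): hands the job in; it is judged then, once.
The state is a dict: "clock": time; "qpos": joint angles; "joint_velocities": joint speeds; "joint_torque": joint torques, N m; "tool_pos": TCP position; "tool_rot": TCP orientation; "ft_force": force on the tool from outside, world axes, zero at the start; "wrist_torque": the same for the moment, N m; "grip_width": finger opening in mm; "grip_force": force on a finger pad.
Only numpy, scipy, OpenCV 4.12 (cv2) and the standard library are available. Lean on these libraries where they do the work, as an engineer would, in place of code of your own. Each camera call takes 0.05 s, during which the arm holds its last target. There are 200 camera calls.

## Working session

There is one attempt and no reset: what is moved stays moved. The work goes in short steps, Python scripts to look and compute and a tool call to move; the robot and the scene stay as the last step left them, time stands still between calls to the robot, and variables do not carry over. Pictures are saved under pics/ and viewed, at most 10 in all, crops included, and the job is handed in when it is done.

Besides the shell and the picture viewer there is one more tool, called as name([rows], argument=value, ...), one row to a line, values as JSON. arm_command: Moves the arm, as the interface text tells. Its arguments: {"type":"object","properties":{"series":{"type":"array","items":{"type":"array","items":{"type":"array","items":{"type":"number"}}}},"fingers":{"type":"number"},"force":{"type":"number"}},"required":["series"]}

```bash
mkdir -p pics
cat > h.py <<'E'
import numpy as np, cv2
from scipy.spatial.transform import Rotation as R
from plant import telemetry, vision, job, arm
def grab(n):
    f=vision.grab_frame(n); return f
def cloud(f):
    K=np.array(f["camera_matrix"]);h,w=f["depth"].shape
    u,v=np.meshgrid(np.arange(w),np.arange(h))
    d=np.stack([u,v],-1).reshape(-1,1,2).astype(np.float64)
    a=(d[:,0,0]-K[0,2])/K[0,0]; b=(d[:,0,1]-K[1,2])/K[1,1]
    x,y=a.copy(),b.copy()
    for _ in range(10):
        s=1+f["k1"]*(x*x+y*y); x=a/s;y=b/s
    z=f["depth"].reshape(-1).astype(float)
    P=np.stack([x*z,-y*z,-z],-1)
    A=np.array(f["attitude"],float)
    Rm=A if A.shape==(3,3) else R.from_quat(A).as_matrix()
    P=P@Rm.T+np.array(f["eye"])
    P[z==0]=np.nan
    return P.reshape(h,w,3)
E
python3 - <<'E'
from h import *
ims=[]
for n in ["scene","top"]:
    f=grab(n); np.savez(n+".npz",**f); print(n,f["eye"],f["attitude"],f["k1"]); ims.append(f["frame"])
for n,i in zip(["scene","top"],ims): cv2.imwrite(f"pics/{n}0.png",cv2.resize(i,None,fx=1.5,fy=1.5))
E
```

```text
scene [   5.74783071 -137.0483781   577.9710272 ] [ 0.4052482  -0.2295565  -0.45718916  0.75766469] -0.08743314132186635
top [608.4835759  243.87812298 896.47737958] [-0.01519523  0.02313087  0.71342608 -0.70018376] -0.1714842115472306
```

View pics/top0.png

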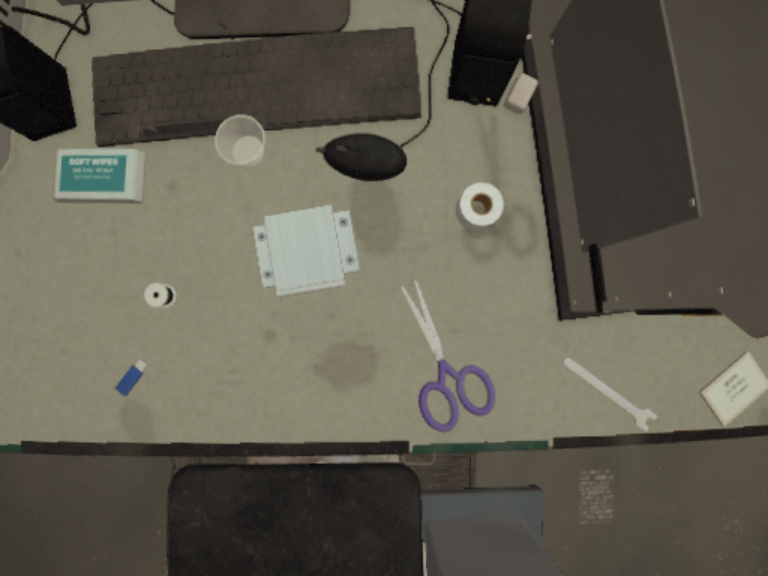

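View pics/scene0.png

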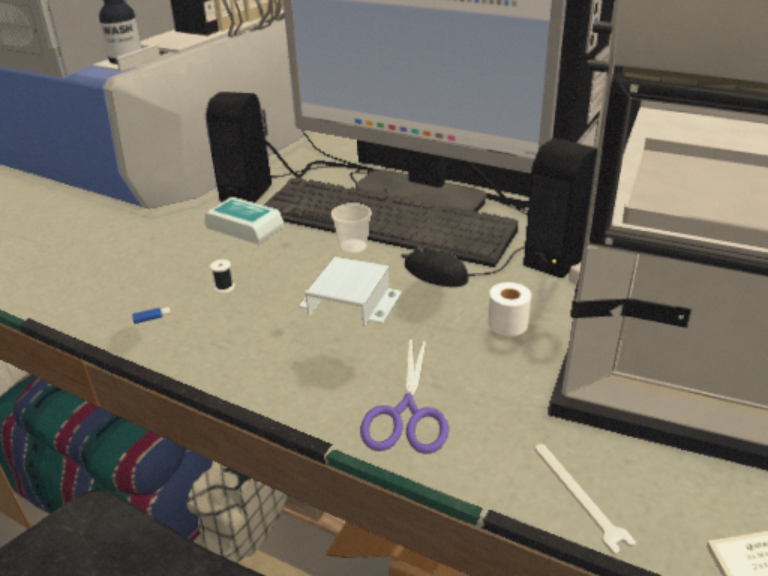

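The top picture shows the purple scissors with their waist near (443,366) and points at (403,288) and (415,282). The guard's front edge runs (278,293)–(344,283), and the tape is at (481,204). The scene view agrees with this.

```bash
cat >> h.py <<'E'
def ray(f,u,v,z):
    K=np.array(f["camera_matrix"]); a=(u-K[0,2])/K[0,0]; b=(v-K[1,2])/K[1,1]; x,y=a,b
    for _ in range(10):
        s=1+f["k1"]*(x*x+y*y); x=a/s;y=b/s
    d=R.from_quat(f["attitude"]).as_matrix()@np.array([x,-y,-1]); e=np.array(f["eye"])
    return e+d*(z-e[2])/d[2]
E
python3 - <<'E'
from h import *
np.set_printoptions(precision=1,suppress=True)
f=np.load("top.npz"); C=cloud(f)
for n,u,v,z in [("waist",443,366,8),("tipL",403,288,4),("tipR",415,282,4),("screw?",438,357,8),("gFL",278,293,41),("gFR",344,283,41),("gBL",265,218,39),("gBR",331,207,39),("tape",481,204,50)]:
    print(n,ray(f,u/1.5,v/1.5,z),C[int(v/1.5),int(u/1.5)])
im=f["frame"]; hsv=cv2.cvtColor(im,cv2.COLOR_BGR2HSV)
m=cv2.inRange(hsv,(115,70,40),(150,255,255)); m[:230]=0;m[292:]=0
v,u=np.nonzero(m); print(len(u),u.min(),u.max(),v.min(),v.max())
big=cv2.resize(im[120:300,160:345],None,fx=3.2,fy=3.2,interpolation=cv2.INTER_CUBIC); cv2.imwrite("pics/c1.png",big)
print(telemetry.get_state()["tool_rot"], telemetry.get_state()["grip_width"])
E
```

```text
waist [543.7 149.5   8. ] [544.1 150.7  13.3]
tipL [644.9 198.6   4. ] [644.8 200.1   7.9]
tipR [652.4 183.    4. ] [652.4 184.3   4.7]
screw? [555.4 155.7   8. ] [555.7 156.2  13. ]
gFL [640.1 355.3  41. ] [640.6 355.5  43.8]
gFR [651.  273.3  41. ] [652.3 274.   38.5]
gBL [734.2 371.   39. ] [734.9 372.3  38.8]
gBR [746.3 288.1  39. ] [746.3 289.4  39.5]
tape [745.4 101.8  50. ] [753.8  94.4  -1.9]
659 279 329 240 286
[ 0.2  1.  -0.  -0. ] 85.70724831997241
```

View pics/c1.png

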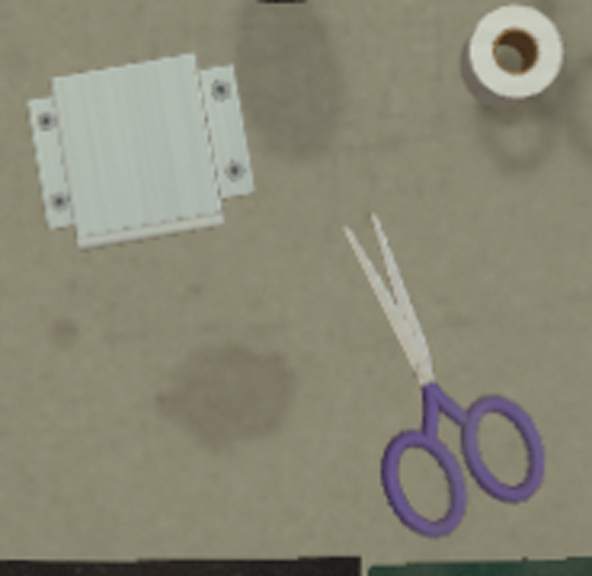

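Scissors: waist (544,150), tip (648,191), yaw about 21.6°. Guard: mouth (646,314), yaw about 8°. Next I move above the waist with the yaw aligned.

arm_command([
  [[14.5,-18,-4,0,0,22],[29.1,-36.3,-8,0,0,45],[29.1,-36.3,-8,0,0,45],[29.1,-36.3,-8,0,0,45],[29.1,-36.3,-8,0,0,45],[29.1,-36.3,-8,0,0,45],[29.1,-36.3,-8,0,0,45],[29.1,-36.3,-8,0,0,45],[29.1,-36.3,-8,0,0,45],[29.1,-36.3,-8,0,0,45]],
], fingers=0, force=50)

```text
clock: 0.93
tool_pos: [501.2, 209.1, 163.7]
tool_rot: [-0.16, 0.987, 0.0, -0.0]
ft_force: [1.0, 0.4, -0.6]
grip_width: 42.3
grip_force: 0.0
```

Run:
```python
from h import *
np.set_printoptions(precision=2,suppress=True)
s=telemetry.get_state(); print(s["clock"],s["tool_pos"],R.from_quat(s["tool_rot"]).as_matrix(),s["grip_width"],s["qpos"])
```

```text
0.9333 [501.16 209.15 163.7 ] [[-0.95 -0.32 -0.  ]
 [-0.32  0.95 -0.  ]
 [ 0.    0.   -1.  ]] 42.28778906432082 [ 0.24  0.21  1.69  0.    1.25 -1.66]
```

arm_command([
  [[4.6,-5.8,-5,0,0,3],[4.6,-5.8,-5,0,0,3],[4.6,-5.8,-5,0,0,3],[4.6,-5.8,-5,0,0,3],[4.6,-5.8,-5,0,0,3]],
])

```text
clock: 1.35
tool_pos: [546.0, 153.0, 113.8]
tool_rot: [-0.185, 0.983, 0.0, -0.001]
ft_force: [0.5, 0.2, 0.2]
grip_width: 42.6
grip_force: 0.0
```

Run:
```python
from h import *
np.set_printoptions(precision=2,suppress=True)
f=grab("wrist"); np.savez("w1.npz",**f); cv2.imwrite("pics/w1.png",cv2.resize(f["frame"],None,fx=1.5,fy=1.5))
print(f["eye"])
s=telemetry.get_state(); print(s["clock"],s["tool_pos"],R.from_quat(s["tool_rot"]).as_matrix()[:2,1],s["grip_width"],s["qpos"])
```

```text
[476.08 123.93 257.12]
1.4 [546.25 153.77 114.72] [-0.37  0.93] 42.61133651429362 [ 0.12  0.31  1.67  0.    1.16 -1.82]
```

View pics/w1.png

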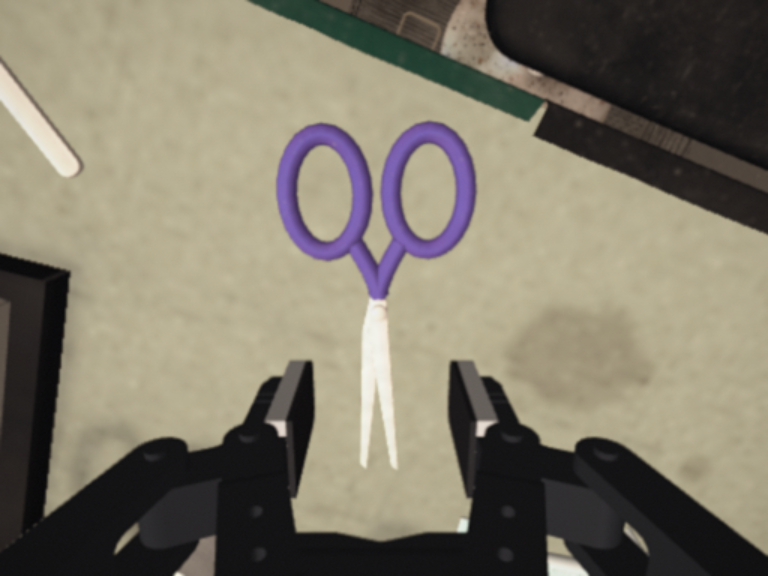

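The wrist view shows the scissors centred between the fingers. The waist is near (378,285) and the points are at (364,467) and (394,467). The loops end at about row 258, behind the waist.

Run:
```python
from h import *
np.set_printoptions(precision=1,suppress=True)
f=np.load("w1.npz")
w=ray(f,378/1.5,283/1.5,9);t=(ray(f,364/1.5,467/1.5,4)+ray(f,394/1.5,467/1.5,4))/2
d=t-w; print(w,t,np.hypot(*d[:2]),np.degrees(np.arctan2(d[1],d[0])))
print(ray(f,378/1.5,297/1.5,9),ray(f,430/1.5,258/1.5,5),ray(f,325/1.5,258/1.5,5))
```

```text
[544.7 149.5   9. ] [653.7 192.5   4. ] 117.16638278490788 21.558752934113734
[551.9 152.3   9. ] [523.1 170.4   5. ] [543.2 119.    5. ]
```

arm_command([
  [[0.25,-0.2,-4,0,0,0.3],[0.25,-0.2,-8,0,0,0.3],[0.25,-0.2,-10.2,0,0,0.3],[0.25,-0.2,-11.1,0,0,0.3],[0.25,-0.2,-11.1,0,0,0.3],[0.25,-0.2,-11.1,0,0,0.3]],
])

```text
clock: 1.9
tool_pos: [549.9, 152.2, 4.8]
tool_rot: [-0.189, 0.982, -0.0, 0.001]
ft_force: [1.2, 0.5, 0.7]
grip_width: 42.3
grip_force: 0.0
```

arm_command([
  [[0,0,-0.2,0,0,0],[0,0,-0.2,0,0,0],[0,0,-0.2,0,0,0],[0,0,-0.2,0,0,0],[0,0,-0.2,0,0,0],[0,0,-0.2,0,0,0]],
], fingers=-1, force=40)

```text
clock: 2.4
tool_pos: [550.8, 151.4, 3.6]
tool_rot: [-0.188, 0.982, 0.0, 0.002]
ft_force: [-2.3, 1.6, 6.9]
grip_width: 14.1
grip_force: 35.5
```

arm_command([
  [[0,0,0.8,0,0,0],[-2,1,1.2,0,0,0],[-4.5,3,1.2,0,0,-3],[-4.5,6,1.2,0,0,-6],[-4.2,9,1.2,0,0,-9],[-3.9,12,1.2,0,0,-12],[-3.9,14.4,1.2,0,0,-13.4],[-3.9,14.4,1.2,0,0,-13.4],[-3.9,14.4,1.2,0,0,-13.4]],
])

```text
clock: 3.15
tool_pos: [510.2, 296.1, 14.0]
tool_rot: [-0.074, 0.997, 0.0, 0.0]
ft_force: [0.2, -0.5, -0.4]
grip_width: 13.0
grip_force: 34.5
```

Run:
```python
from h import *
np.set_printoptions(precision=2,suppress=True)
f=grab("top"); np.savez("t2.npz",**f); cv2.imwrite("pics/t2.png",cv2.resize(f["frame"][120:300,130:330],None,fx=3.2,fy=3.2,interpolation=cv2.INTER_CUBIC))
s=telemetry.get_state(); print(s["clock"],s["tool_pos"],R.from_quat(s["tool_rot"]).as_matrix()[:2,1],s["grip_width"],s["ft_force"])
```

```text
3.2 [510.03 295.01  13.7 ] [-0.15  0.99] 13.307570180869448 [ 0.62 -0.07 -0.12]
```

View pics/t2.png

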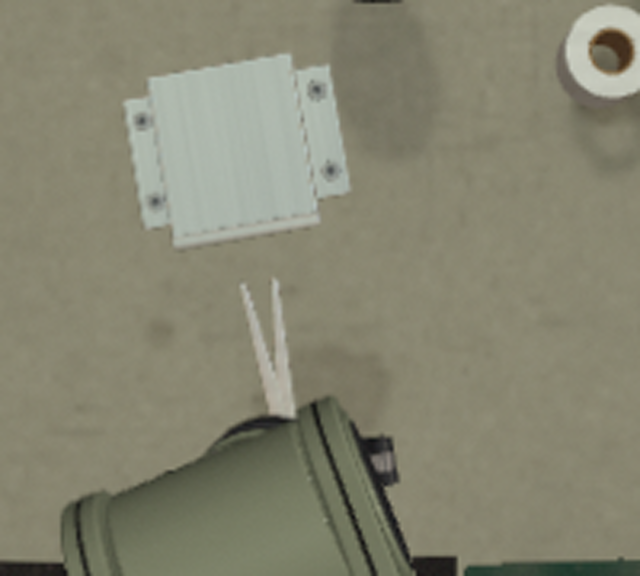

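The blades point at the mouth: points at crop (243,285) and (275,280), guard front edge (176,243)–(318,220).

Run:
```python
from h import *
np.set_printoptions(precision=1,suppress=True)
f=np.load("t2.npz"); C=cloud(f)
p=lambda u,v,z: ray(f,130+(u+.5)/3.2-.5,120+(v+.5)/3.2-.5,z)
P=[p(243,286,14),p(275,280,14)]; t=(P[0]+P[1])/2
L,Rr,BL,BR=p(176,243,41),p(318,220,41),p(149,78,39),p(290,55,39)
m=(L+Rr)/2; b=(BL+BR)/2
a=np.degrees(np.arctan2(*(b-m)[1::-1])); a2=np.degrees(np.arctan2(-(Rr-L)[0]*-1,-(Rr-L)[1]))
print(t,m,b,a,a2,np.hypot(*(b-m)[:2]))
for q in (a,a2):
    q=np.radians(q); c,s=np.cos(q),np.sin(q); d=(t-m)[:2]; print("tip in guard",c*d[0]+s*d[1],-s*d[0]+c*d[1])
for u,v in [(270,340),(283,400),(247,300)]: print(C[120+int(v/3.2),130+int(u/3.2)])
```

```text
[615.8 310.7  14. ] [645.5 315.2  41. ] [742.6 330.3  39. ] 8.845317591541829 8.153485634947565 98.26424306382161
tip in guard -30.052651070141383 0.0964667836623807
tip in guard -30.051625049880922 -0.2664095444786847
[581.  305.9  -3.7]
[546.1 297.   25.9]
[606.6 316.1  33.4]
```

arm_command([
  [[2,0.3,0,0,0,0],[4,0.6,0,0,0,0],[6,0.9,0,0,0,0],[8,1.2,0,0,0,0],[9.6,1.45,0,0,0,0],[10.9,1.6,0,0,0,0],[10.9,1.6,0,0,0,0],[10.9,1.6,-0.5,0,0,0],[10.9,1.6,-0.9,0,0,0],[10.9,1.6,-0.9,0,0,0]],
])

```text
clock: 4.03
tool_pos: [618.1, 310.0, 3.8]
tool_rot: [-0.072, 0.997, -0.0, -0.001]
ft_force: [0.6, -0.1, 0.0]
grip_width: 13.3
grip_force: 39.2
```

arm_command([
  [[0,0,-0.05,0,0,0],[0,0,-0.05,0,0,0],[0,0,-0.05,0,0,0],[0,0,-0.05,0,0,0],[0,0,-0.05,0,0,0]],
], fingers=0)

```text
clock: 4.45
tool_pos: [618.8, 311.1, 3.8]
tool_rot: [-0.073, 0.997, -0.0, -0.0]
ft_force: [0.6, 0.7, 0.2]
grip_width: 42.7
grip_force: 0.0
```

arm_command([
  [[0,0,2,0,0,0],[0,0,5,0,0,0],[0,0,9,0,0,0],[-4,0,13,0,0,0],[-8,0,15,0,0,0],[-12,0,15,0,0,0],[-15,0,15,0,0,0],[-15,0,15,0,0,0]],
])

```text
clock: 5.12
tool_pos: [459.8, 310.0, 152.2]
tool_rot: [-0.074, 0.997, -0.001, -0.005]
ft_force: [-0.8, 0.3, -1.7]
grip_width: 42.9
grip_force: 0.0
```

Run:
```python
from h import *
f=grab("scene"); g=grab("wrist"); np.savez("w3.npz",**g)
cv2.imwrite("pics/e.png",np.vstack([cv2.resize(f["frame"][130:320,130:400],(768,540))[:300,:],g["frame"].repeat(1,0)[:300,:][:, :].copy() if 0 else cv2.resize(g["frame"],(768,300))]))
```

```text
(no output)
```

View pics/e.png

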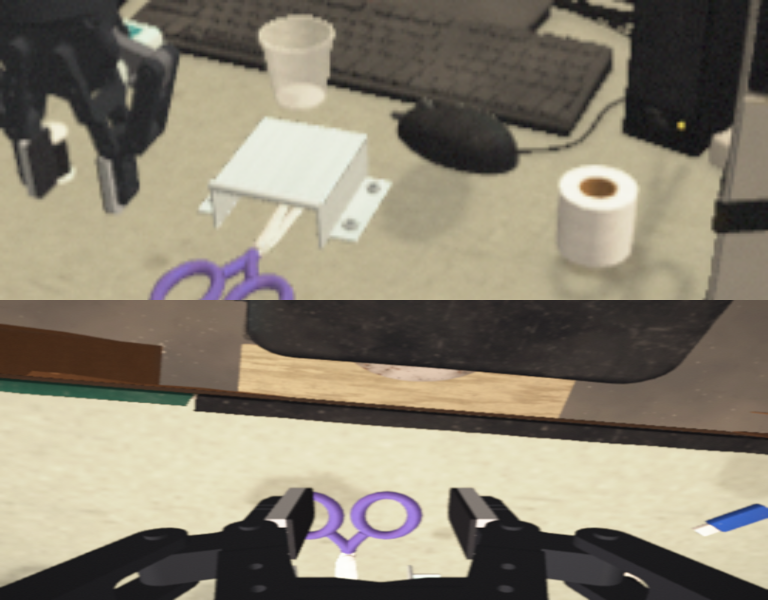

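The blades are inside the tunnel, the loops are outside and flat, and the tape is untouched. The wrist view puts the waist at about (346,548), so I use that to check the depth of cover.

Run:
```python
from h import *
g=np.load("w3.npz"); w=ray(g,346/1.5,(548-300)/300*384,9); m=np.array([645.5,315.2]); q=np.radians(8.5); d=w[:2]-m
print(w,"guard x",np.cos(q)*d[0]+np.sin(q)*d[1],"y",-np.sin(q)*d[0]+np.cos(q)*d[1])
```

```text
[612.81812951 307.01408934   9.        ] guard x -33.532842993072904 y -3.2653074701327034
```

The waist is 33.5 mm in front of the mouth, so the tip is about 80 mm inside it.

```bash
python3 -c "
from plant import job; print(job.sign_off())"
```

```text
the job is handed in; nothing more can be done
None
```

The scissors lie flat with their blades about 80 mm inside the guard by camera measurement, the finger loops are outside, the tape was not touched, and I handed the job in after about 5 s of robot time; the sign-off returned no verdict.

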